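# Repack and pump down the vacuum tea keeper

## Task

Repack the grey vacuum tea keeper: take the spent aluminium moisture absorber out of its chamber and lay it in the walnut spoon rest, put every paper-wrapped tea brick from the counter into the chamber, then swing the lid over and press its front edge down until the catch holds it shut. Only after that pump the air out with at least four full strokes of the red plunger, each right down to its stop and then let all the way back up. Leave the blue mug and the funnel where they stand.

Things in the scene. Friction and masses are not known exactly. Their poses are not given: they have to be found in the camera images.
- keeper: grey box fixed to the counter; origin on the counter under the centre of its chamber, x from front to hinge, y to its left, z up. Chamber 144 (x) x 172 (y) mm inside, open on top, floor 6 mm and rim 62 mm above the counter, walls 7 mm. On its right (y -93 to -200, x -60 to 60 mm) the pump deck, 40 mm high, plunger at x 0, y -158. Lid catch at the middle of the front, x -95, 69 mm high
- lid_hinge (a point): middle of the lid's hinge axis, above the chamber's rear wall (keeper x 82, y 0, z 63 mm); the axis runs along keeper y. The lid is a clear pane in a white frame, 160 mm from hinge to front edge, 186 mm wide, 6 mm thick, its underside in line with the axis
- lid_front (a point): point in the middle of the lid's front frame, on its outer face (on top when shut), 140 mm from the hinge axis, 20 mm short of the lid's edge; its z axis is normal to that face
- lid (a joint): lid angle, rad: 0 shut, 1.57 upright over the rear wall, at most 1.9. Starts at 1.6 to 1.8, leaning away from the chamber, so pull it over from behind; its stiff hinge holds any angle (about 2 N at the front moves it). At about 0.08 its nose meets the sprung catch; pressing the front down with about 12 N snaps it past and the catch holds it at 0
- plunger_top (a point): centre of the top face of the red plunger knob (40 mm wide, 14 mm thick); 92 mm above the counter when up
- plunger (a joint): plunger depth in m: 0 = up, 0.025 = on its stop; moves straight down. Its spring resists with 5 N at the top and 9 N at the bottom and brings it back up when let go; at the stop it is rigid
- brick1: tea brick wrapped in white paper with a band of green round its middle, 44 (own x) x 32 (own y) x 22 (own z) mm, about 40 g; origin at the centre of its underside. May be absent (None from the start)
- brick2: tea brick wrapped in white paper with a band of orange round its middle, 44 (own x) x 32 (own y) x 22 (own z) mm, about 40 g; origin at the centre of its underside. May be absent (None from the start)
- brick3: tea brick wrapped in white paper with a band of blue round its middle, 44 (own x) x 32 (own y) x 22 (own z) mm, about 40 g; origin at the centre of its underside. May be absent (None from the start)
- brick4: tea brick wrapped in white paper with a band of yellow round its middle, 44 (own x) x 32 (own y) x 22 (own z) mm, about 40 g; origin at the centre of its underside. May be absent (None from the start)
- absorber: spent moisture absorber: flat aluminium case with black perforations, 60 (own x) x 34 (own y) x 16 (own z) mm, about 50 g; origin at the centre of its underside. Starts lying on the chamber floor
- spoon_rest: walnut spoon rest: shallow tray fixed to the counter, 110 (x) x 140 (y) mm with 6 mm thick rims 12 mm high, floor 6 mm above the counter; origin at the centre of its underside
- mug: blue enamel mug, 84 mm wide, 80 mm high; bystander
- funnel: aluminium funnel standing mouth down, 100 mm wide, 100 mm high; bystander

How it is judged:
On the way, in this order (a step that is already met when the one before it is completed fails the run):
1. the spent absorber has been taken out and lies in the spoon rest (x of absorber in the frame of spoon_rest between -0.052 and 0.052 m and y of absorber in the frame of spoon_rest between -0.067 and 0.067 m and z of absorber in the frame of spoon_rest between -0.01 and 0.03 m), for 0.2 s.
2. every tea brick is in the chamber and the lid is latched shut (x of brick1 in the frame of keeper between -0.072 and 0.072 m and y of brick1 in the frame of keeper between -0.086 and 0.086 m and z of brick1 in the frame of keeper between -0.01 and 0.055 m and x of brick2 in the frame of keeper between -0.072 and 0.072 m and y of brick2 in the frame of keeper between -0.086 and 0.086 m and z of brick2 in the frame of keeper between -0.01 and 0.055 m and x of brick3 in the frame of keeper between -0.072 and 0.072 m and y of brick3 in the frame of keeper between -0.086 and 0.086 m and z of brick3 in the frame of keeper between -0.01 and 0.055 m and x of brick4 in the frame of keeper between -0.072 and 0.072 m and y of brick4 in the frame of keeper between -0.086 and 0.086 m and z of brick4 in the frame of keeper between -0.01 and 0.055 m and value of joint lid below 0.03 rad), for 0.2 s.
3. first stroke: plunger down on its stop (value of joint plunger above 0.0222 m), for 0.05 s.
4. first stroke: plunger fully back up (value of joint plunger below 0.004 m), for 0.05 s.
5. second stroke: plunger down on its stop (value of joint plunger above 0.0222 m), for 0.05 s.
6. second stroke: plunger fully back up (value of joint plunger below 0.004 m), for 0.05 s.
7. third stroke: plunger down on its stop (value of joint plunger above 0.0222 m), for 0.05 s.
8. third stroke: plunger fully back up (value of joint plunger below 0.004 m), for 0.05 s.
9. fourth stroke: plunger down on its stop (value of joint plunger above 0.0222 m), for 0.05 s.
10. fourth stroke: plunger fully back up (value of joint plunger below 0.004 m), for 0.05 s.
At the end, for the whole second after the job is handed in: every tea brick present lies inside the chamber walls below the lid, the absorber lies at rest in the spoon rest (its centre within the tray, no higher than 30 mm), the lid is shut on its catch (under 0.03 rad) and the plunger is up (within 4 mm) (all of step 1 and all of step 2 and value of joint plunger below 0.004 m and linear speed of absorber below 0.02 m/s); the robot touches nothing.
It fails at once if a bystander (mug or funnel) is shifted by more than 40 mm (distance of any of mug, funnel from where it was at the start of the episode above 0.04 m).
It fails at once if the plunger is pumped while the lid is not shut (value of joint plunger above 0.015 m and value of joint lid above 0.06 rad).
Of brick1, brick2, brick3, brick4 only 2 to 4 are there at a start; the rules pass over those that are not, and their reading is None.
At some moment in a run one of brick1, brick2, brick3, brick4 may be knocked a few centimetres aside while the robot is not near it.
Once in a run the grip may slacken for a moment while it holds something.
It also fails if it takes over 208 s, if anything falls off the work surface, if the arm or the gripper's body presses on something with over 40 N, if the wrist force passes 120 N, or if a joint passes its speed limit or range.

## Robot

A 6-joint arm with a two-finger parallel gripper is mounted at the origin on the work surface. World frame = base frame: x ahead of the robot, y to its left, z up, the work surface at z = 0. Lengths are in m, angles in rad, forces in N, time in s.
With the tool pointing down it reaches from about 0.3 to 0.85 m from the base axis. Payload 4.2 kg.
Tool frame: the origin (TCP) lies between the finger pads; the fingertips stand 25 mm ahead of it and the grasp point (between the pads) lies 6 mm ahead of it; z points along the fingers, y is the line along which they close (so a half turn about z gives the same grasp; the last joint's range is limited). The gripper opens to 91 mm and grips with 3 to 60 N. Pads are 32 mm wide; open, the fingers measure 118 mm over their backs; the gripper's body (76 mm by 178 mm) begins 60 mm behind the grasp point.
Start: joints at [-1.346, 0.32, 1.565, -0, 1.257, -0.02], TCP at [0.139, -0.558, 0.239] pointing down, gripper open.
Joint ranges: [-3.11, 3.11], [-0.84, 2.01], [0.21, 2.61], [-1.34, 4.49], [0.05, 2.63], [-2.56, 2.56]. Speed limits (rad/s): [2.57, 2.57, 3.14, 3.14, 3.14, 3.14].

## Interface

Orientations are given as [roll, pitch, yaw] about the fixed x, y, z axes, in that order (R = Rz(yaw) Ry(pitch) Rx(roll)).
In Python, from workcell import env gives the robot as it stands. The module is installed in compiled form; this text tells all that it offers.
- The arm moves only by the tool drive_tool, never from a script. Its argument "series" is text: rows parted by semicolons, each of 5 numbers parted by spaces: the opening, from 0 (shut) to 1 (fully open), then the shift along the tool's x, y, z in mm, then the turn about the tool's z in rad. A call has 1 to 20 rows; each row shifts and turns the commanded pose from where the row before left it, along the tool's axes as they then stand; what a row does not reach is not made up. A row lasts 1/8 s, in which the tool goes at most 62.5 mm and 10.7 degrees, less where a joint would pass 70% of its speed; a pose out of reach is approached as far as the arm can. A call is refused whole if a number of a shift passes 62.5 or a number of a turn 0.188, either way. A call with a gripper value outside its range is refused whole. The fingers move at their own pace and stop on an object; "squeeze" is the grip in N (left out, the last holds). Time passes only in rows, so rows that do not move let the fingers close. It gives the time, the measured TCP pose, the force, the opening and the grip force at its end, in the units of the state.
- env.get_state(): the state, without advancing time (a new reading comes with each control period).
- env.snapshot(name): name is "scene" or "top" or "wrist"; returns a dict with "pixels" (384x512x3 uint8, red, green, blue), "fx", "fy", "cx", "cy" (pixels), "R" (3x3) and "t" (3): a world point X has camera coordinates R X + t. Camera axes: x right, y down, z forward; pixel columns grow to the right and rows downward; lengths in m; the calibration is good to about 2 mm. A picture is of the moment at which its call begins. There is no depth.
- env.close_job(): hands the job in; it is judged then, once.
Trained networks look in the newest picture that a camera, given by its name, has taken for a name from the list of things; names that differ only in an ending like _2 or _b are one class to them, and where a whole thing is asked for, a point or a joint stands for the part that bears it (a point fixed in the world has none). Each returns a list of dicts, best first, with "conf" (0 to 1); they miss things now and then, are a little off and sometimes report something else, mostly with a low value. They report only what shows in the picture. A call takes as long as a camera call.
- env.find_in(camera, label): "rect" ([left, top, width, height] in pixels, round what is visible of it).
The state is a dict: "t": time; "joint_pos": joint angles; "joint_vel": joint speeds; "effort": joint torques, N m; "position": TCP position; "tool_rot": TCP orientation; "contact_force": force on the tool from outside, world axes, zero at the start; "ft_torque": the same for the moment, N m; "finger_gap": opening from 0.0 (shut) to 1.0 (fully open); "gripper_force": force on a finger pad.
Only numpy, scipy, OpenCV 4.12 (cv2) and the standard library are available. Lean on these libraries where they do the work, as an engineer would, in place of code of your own. Each camera call takes 0.05 s, during which the arm holds its last target. There are 200 camera calls.

## Working session

There is one attempt and no reset: what is moved stays moved. The work goes in short steps, Python scripts to look and compute and a tool call to move; the robot and the scene stay as the last step left them, time stands still between calls to the robot, and variables do not carry over. Pictures are saved under pics/ and viewed, at most 14 in all, crops included, and the job is handed in when it is done.

Besides the shell and the picture viewer there is one more tool, called after ">>>" as a command line: name --argument value ..., lists and objects as JSON in quotes. drive_tool: Moves the arm, as the interface text tells. Its arguments: {"type":"object","properties":{"series":{"type":"string"},"squeeze":{"type":"number"}},"required":["series"]}

```bash
mkdir -p pics; cat > h.py <<'E'
import numpy as np, cv2
from workcell import env
def snap(c,name=None):
    s=env.snapshot(c)
    if name: cv2.imwrite(f'pics/{name}.png',cv2.cvtColor(s['pixels'],cv2.COLOR_RGB2BGR))
    return s
def unproj(s,u,v,z):
    R=np.array(s['R']);t=np.array(s['t'])
    d=R.T@np.array([(u-s['cx'])/s['fx'],(v-s['cy'])/s['fy'],1]);c=-R.T@t
    return c+d*(z-c[2])/d[2]
def proj(s,X):
    p=np.array(s['R'])@np.array(X)+np.array(s['t'])
    return np.array([s['fx']*p[0]/p[2]+s['cx'],s['fy']*p[1]/p[2]+s['cy']])
E
python3 - <<'E'
from h import *
for c in ['top','scene']:
    s=snap(c,c+'0'); print(c,'cam',-np.array(s['R']).T@np.array(s['t']))
    for l,z in [('keeper',.05),('lid_front',0.1),('plunger_top',.092),('brick1',.022),('brick2',.022),('brick3',.022),('brick4',.022),('absorber',.022),('spoon_rest',.01),('mug',.08),('funnel',.05)]:
        for d in env.find_in(c,l)[:2]:
            r=d['rect']; u,v=r[0]+r[2]/2,r[1]+r[3]/2
            print(l,round(d['conf'],2),np.round(r),unproj(s,u,v,z)[:2].round(3))
st=env.get_state(); print(st)
E
```

```text
top cam [0.51678173 0.01465896 1.20985995]
keeper 0.76 [174. 162. 107.  87.] [0.573 0.105]
keeper 0.75 [174. 157.  74.  28.] [0.676 0.152]
lid_front 0.68 [174. 161.  76.  25.] [0.664 0.142]
plunger_top 0.66 [261. 208.  14.  13.] [ 0.544 -0.013]
plunger_top 0.53 [363. 232.  49.  50.] [ 0.414 -0.345]
brick1 0.76 [323. 212.  18.  12.] [ 0.529 -0.205]
brick1 0.71 [263. 208.  12.  15.] [ 0.542 -0.017]
brick2 0.76 [323. 212.  18.  12.] [ 0.529 -0.205]
brick2 0.71 [263. 208.  12.  15.] [ 0.542 -0.017]
brick3 0.76 [323. 212.  18.  12.] [ 0.529 -0.205]
brick3 0.71 [263. 208.  12.  15.] [ 0.542 -0.017]
brick4 0.76 [323. 212.  18.  12.] [ 0.529 -0.205]
brick4 0.71 [263. 208.  12.  15.] [ 0.542 -0.017]
absorber 0.61 [205. 206.  10.  16.] [0.549 0.159]
spoon_rest 0.86 [363. 232.  48.  50.] [ 0.407 -0.37 ]
spoon_rest 0.48 [204. 204.  15.  18.] [0.554 0.155]
mug 0.78 [237. 132.  41.  32.] [0.735 0.014]
scene cam [ 1.03544182 -0.49052402  1.18225787]
keeper 0.78 [206. 119. 125.  95.] [0.59  0.097]
keeper 0.41 [221. 168.  21.  21.] [ 0.535 -0.003]
lid_front 0.56 [272. 123.  60.  62.] [0.651 0.167]
pl
[... 588 characters left out ...]
.] [0.534 0.001]
{'t': 1.2, 'joint_pos': array([-1.34597391e+00,  3.19615398e-01,  1.56449757e+00, -2.83855991e-05,
        1.25742755e+00, -1.99867140e-02]), 'joint_vel': array([-0.00184961,  0.00225711, -0.000719  , -0.00144422, -0.00134372,
        0.00136698]), 'effort': array([ 1.11395286e-03, -4.12355876e+01, -2.32230753e+01,  7.27009540e-02,
        3.78050620e-02, -4.13222864e-06]), 'position': array([ 0.13936509, -0.55786282,  0.23896804]), 'tool_rot': array([3.14154107e+00, 2.80402235e-05, 2.44817881e-01]), 'contact_force': array([0.69884843, 0.14613556, 0.58375667]), 'ft_torque': array([-0.02699857, -0.02467962, -0.0208136 ]), 'gripper_force': 0.0, 'finger_gap': 1.000132009082664}
```

```bash
python3 - <<'E'
import cv2
a=cv2.imread('pics/top0.png');cv2.imwrite('pics/top0c.png',cv2.resize(a[110:310,160:426],None,fx=3,fy=3,interpolation=cv2.INTER_CUBIC))
a=cv2.imread('pics/scene0.png');cv2.imwrite('pics/scene0c.png',cv2.resize(a[90:310,60:350],None,fx=2.7,fy=2.7,interpolation=cv2.INTER_CUBIC))
E
```

```text
(no output)
```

View pics/top0c.png

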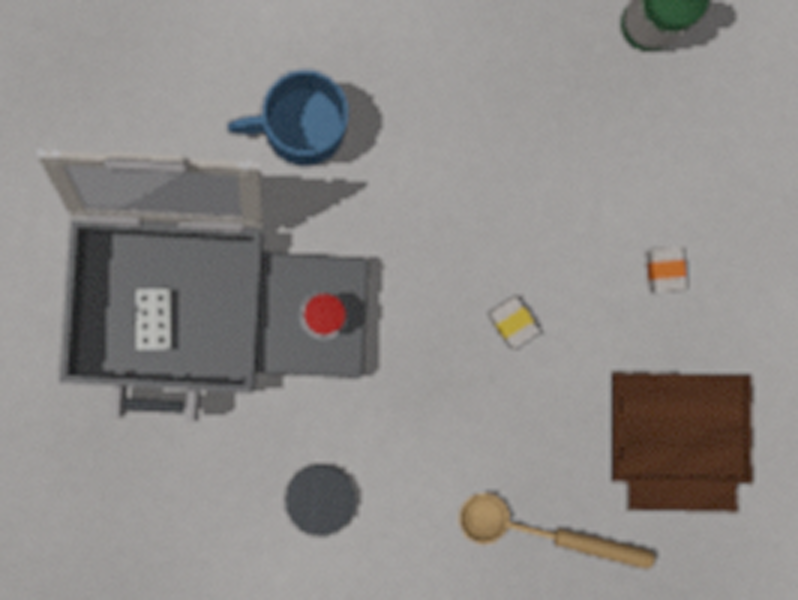

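View pics/scene0c.png

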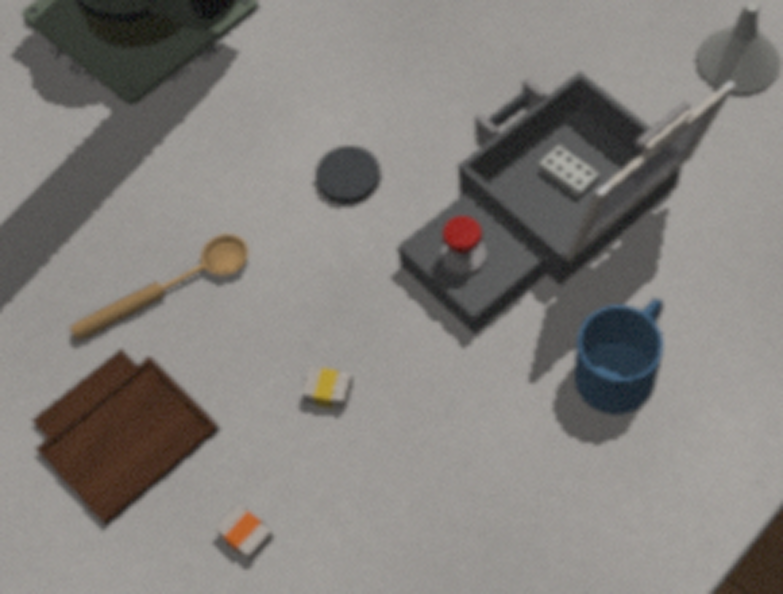

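```bash
cat >> h.py <<'E'
HUE={'green':(40,90),'orange':(5,16),'blue':(95,125),'yellow':(22,35),'red':(-8,4)}
def blobs(s,col,mn=15,smin=110,vmin=60):
    hsv=cv2.cvtColor(s['pixels'],cv2.COLOR_RGB2HSV).astype(int)
    lo,hi=HUE[col];h=hsv[...,0]; h=np.where((h>170)&(lo<0),h-180,h)
    m=((h>=lo)&(h<=hi)&(hsv[...,1]>smin)&(hsv[...,2]>vmin)).astype(np.uint8)
    n,lab,st,c=cv2.connectedComponentsWithStats(m)
    return [(st[i,4],c[i],cv2.minAreaRect(np.argwhere(lab==i)[:,::-1].astype(np.float32))) for i in range(1,n) if st[i,4]>=mn]
E
python3 - <<'E'
from h import *
for c in ['top','scene']:
    s=snap(c)
    for col in HUE:
        z=.092 if col=='red' else .022
        for b in blobs(s,col,12,100): print(c,col,b[0],b[1].round(1),unproj(s,*b[1],z)[:2].round(4),b[2][1],round(b[2][2]))
    print(s['fx'],s['R'])
a=cv2.imread('pics/top0.png');b=cv2.imread('pics/scene0.png')
cv2.imwrite('pics/both.png',np.vstack([cv2.resize(a,(400,300)),cv2.resize(b,(400,300))]))
cv2.imwrite('pics/keep.png',cv2.resize(a[150:260,170:296],None,fx=5,fy=5,interpolation=cv2.INTER_CUBIC))
E
```

```text
top green 224 [383.8 110.3] [ 0.8561 -0.3786] (17.677669525146484, 17.677669525146484) 45
top orange 29043 [279.4  54. ] [ 1.0401 -0.0627] (63.354148864746094, 467.2700500488281) 89
top orange 339 [ 3.5 53. ] [1.0597 0.7828] (63.0, 9.0) 90
top orange 97 [14.2 42.2] [1.0932 0.751 ] (6.07805871963501, 30.140512466430664) 2
top orange 156 [24.4 43.4] [1.0889 0.72  ] (27.0, 9.0) 90
top orange 514 [29.9 75.9] [0.9864 0.7014] (33.0, 23.0) 90
top orange 24 [14.1 65.6] [1.0195 0.7499] (11.374736785888672, 4.118439674377441) 79
top orange 71 [381.7 199.4] [ 0.5821 -0.3593] (5.0, 12.0) 90
top orange 1888 [386.9 256.1] [ 0.4118 -0.3669] (44.0, 44.0) 90
top orange 132 [486.9 254.3] [ 0.4092 -0.6688] (21.187259674072266, 10.435516357421875) 72
top blue 689 [260.  148.9] [0.745  0.0047] (34.20779037475586, 29.06102752685547) 28
top yellow 64 [331.1 217.2] [ 0.5324 -0.2041] (5.269651412963867, 11.648702621459961) 56
top red 145 [268.  214.2] [ 0.5445 -0.0126] (13.0, 12.0) 90
395.35505567102103 [[-0.02553445 -0.99957785  0.01386033]
 [-0.99715503  0.02448403 -0.07129084]
 [ 0.07092138 -0.01564127 -0
[... 3683 characters left out ...]
ne orange 57 [281.9 374. ] [ 0.9704 -0.3049] (13.435027122497559, 9.192388534545898) 45
scene orange 21 [273.4 380.9] [ 0.9652 -0.3292] (7.800000190734863, 2.8000001907348633) 37
scene blue 46 [300.  207.2] [0.7303 0.0666] (12.0, 9.0) 90
scene blue 26 [281.3 208.2] [0.6932 0.0297] (5.136193752288818, 20.248456954956055) 57
scene blue 315 [288.8 223.8] [0.7393 0.006 ] (14.501141548156738, 29.53443717956543) 86
scene yellow 83 [180. 233.] [ 0.5362 -0.2097] (6.471832275390625, 13.335897445678711) 11
scene red 152 [230.6 176.1] [ 0.5471 -0.0165] (13.0, 13.0) 90
471.40553969344876 [[ 0.75167085  0.65952548  0.00413337]
 [ 0.56913903 -0.64546377 -0.50936949]
 [-0.33327421  0.38523066 -0.86053799]]
```

View pics/both.png

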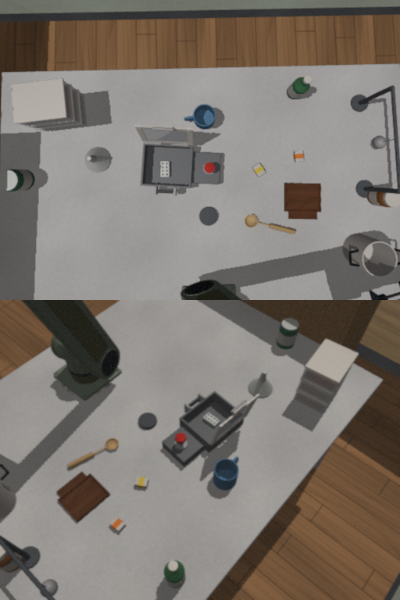

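View pics/keep.png

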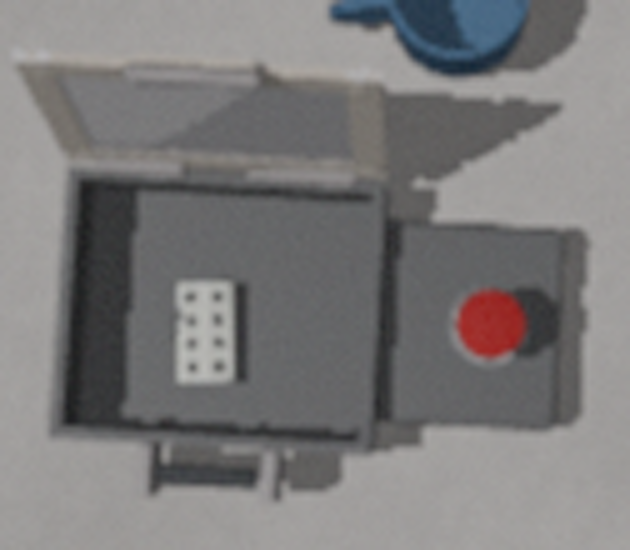

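```bash
cat >> h.py <<'E'
from scipy.optimize import least_squares
def rot(a): return np.array([[np.cos(a),-np.sin(a)],[np.sin(a),np.cos(a)]])
def k2w(K,x,y): return np.array(K[:2])+rot(K[2])@[x,y]
def band(s,col,z=.022,near=None):
    out=[]
    for b in blobs(s,col,12,100):
        if col=='orange' and b[0]>150 and s['t'][2]>.9: continue
        p=unproj(s,*b[1],z)[:2]
        if near is not None and np.hypot(*(p-near))>.1: continue
        bx=cv2.boxPoints(b[2]); e=[bx[1]-bx[0],bx[2]-bx[1]]; d=max(e,key=np.linalg.norm)
        q=unproj(s,*(b[1]+d/2),z)[:2]-unproj(s,*(b[1]-d/2),z)[:2]
        out.append((b[0],p,np.arctan2(q[1],q[0])%np.pi,np.hypot(*q)))
    return max(out,key=lambda o:o[0]) if out else None
def go(x,y,z=None,closing=None,yaw=None):
    """turn (rows) then shift in tool axes (mm); closing = world direction angle for finger line"""
    st=env.get_state();p=st['position'];w=st['tool_rot'][2]
    if closing is not None:
        yaw=closing+np.pi/2
        yaw=min([yaw+k*np.pi for k in range(-3,4)],key=lambda a:abs(a-w))
    if yaw is None: yaw=w
    dz=0 if z is None else p[2]-z
    d=np.array([x,y])-p[:2]; c=lambda w:(np.cos(w)*d[0]+np.sin(w)*d[1], np.sin(w)*d[0]-np.cos(w)*d[1])
    print('at',p.round(4),'rot',st['tool_rot'].round(3),'turn',round(-(yaw-w),3),'shift after turn mm',np.round(np.array([*c(yaw),dz])*1000,1),'| shift before turn',np.round(np.array(c(w))*1000,1), 'j6',st['joint_pos'][5].round(2),'gap',round(st['finger_gap'],2),'gf',round(st['gripper_force'],1))
E
python3 - <<'E'
from h import *
s=snap('top')
pts=[(75,170,.079,.093),(385,180,.079,-.093),(372,448,-.079,-.093),(52,436,-.079,.093)]
W=[unproj(s,170+u/5,150+v/5,.062)[:2] for u,v,_,_ in pts]; print(np.round(W,4))
W.append(np.array([.5458,-.0145]));P=[(a,b) for _,_,a,b in pts]+[(0,-.158)]
r=least_squares(lambda K:np.concatenate([k2w(K,*p)-w for p,w in zip(P,W)]),[.57,.14,0]);K=r.x
print('K',K.round(4),'res',r.fun.round(4))
g=s['pixels'].min(axis=2)
m=np.zeros_like(g);m[195:235,195:235]=(g[195:235,195:235]>165)
q=np.argwhere(m)[:,::-1].astype(np.float32);R=cv2.minAreaRect(q);bx=[unproj(s,*p,.022)[:2] for p in cv2.boxPoints(R)]
print('abs',R,unproj(s,*R[0],.022)[:2].round(4),np.round(np.array(bx),4))
A=unproj(s,*R[0],.022)[:2];print('abs in keeper',(rot(-K[2])@(A-K[:2])).round(4))
for c in('orange','yellow'):print(c,band(s,c,near=[.55,-.3]))
S=[unproj(s,160+u/3,110+v/3,.012)[:2] for u,v in[(612,373),(752,373),(752,480),(612,480)]];print(np.round(S,3),np.mean(S,0))
print(proj(s,[*k2w(K,.082,.093),.063]),proj(s,[*k2w(K,.082,-.093),.063]))
for th in(1.6,1.7,1.8):
  print(th,[(((proj(s,[*k2w(K,.082-.16*np.cos(th),y),.063+.16*np.sin(th)])-[170,150])*5).round()) for y in(.093,-.093)])
go(*A,.2,closing=K[2]+np.pi/2)
E
```

```text
[[0.639  0.2257]
 [0.6288 0.0456]
 [0.4736 0.0566]
 [0.4853 0.2407]]
K [ 0.5567  0.1424 -0.0698] res [ 0.003   0.0039  0.0003 -0.0016 -0.0022 -0.0015 -0.0009 -0.     -0.0001
 -0.0008]
abs ((210.5, 216.0), (18.0, 9.0), 90.0) [0.545 0.158] [[0.5724 0.171 ]
 [0.5717 0.1441]
 [0.5178 0.145 ]
 [0.5185 0.1719]]
abs in keeper [-0.0127  0.0148]
orange (np.int32(72), array([ 0.5820339 , -0.35941804]), np.float64(1.5461255561064957), np.float64(0.03643144223729282))
yellow (np.int32(63), array([ 0.53218582, -0.20393283]), np.float64(2.0989881523045666), np.float64(0.03531757871076465))
[[ 0.478 -0.304]
 [ 0.474 -0.446]
 [ 0.368 -0.44 ]
 [ 0.371 -0.299]] [ 0.42288793 -0.37208709]
[183.64213126 181.94048713] [247.57055548 184.84406056]
1.6 [array([  8., 116.]), array([379., 133.])]
1.7 [array([11., 85.]), array([381., 102.])]
1.8 [array([14., 55.]), array([383.,  72.])]
at [ 0.1394 -0.5579  0.239 ] rot [3.141 0.    0.245] turn 0.315 shift after turn mm [ 354.8 -742.4   39. ] | shift before turn [ 567.1 -596.2] j6 -0.02 gap 1.0 gf 0.0
```

>>> drive_tool --series "1 0 0 0 0.1325; 1 0 0 0 0.1325; 1 28 -51.7 0 0; 1 28 -51.7 0 0; 1 28 -51.7 0 0; 1 28 -51.7 0 0; 1 28 -51.7 0 0; 1 28 -51.7 0 0; 1 28 -51.7 0 0; 1 28 -51.7 0 0; 1 28 -51.7 0 0; 1 28 -51.7 0 0; 1 28 -51.7 0 0; 1 28 -51.7 0 0; 1 28 -51.7 0 0; 1 28 -51.7 0 0" --squeeze 15

```text
t: 3.35
position: [0.5467, 0.1598, 0.2391]
tool_rot: [3.141, -0.001, -0.02]
contact_force: [0.0, -1.1, 1.0]
finger_gap: 1.0
gripper_force: 0.0
```

```bash
python3 - <<'E'
from h import *
s=snap('wrist','w1'); print(s['fx'],-np.array(s['R']).T@s['t']); print(np.round(s['R'],2))
go(.545,.158,.034,yaw=-.02)
print('pred abs px',proj(s,[.545,.158,.022]))
E
```

```text
328.10831611955484 [0.62913206 0.15781081 0.38299413]
[[-0.02 -1.    0.  ]
 [-0.96  0.02  0.29]
 [-0.29  0.   -0.96]]
at [0.5503 0.1659 0.2385] rot [-3.135 -0.004 -0.017] turn 0.003 shift after turn mm [ -5.1   8.  204.5] | shift before turn [-5.2  8. ] j6 1.86 gap 1.0 gf 0.0
pred abs px [255.55225393 174.18230843]
```

View pics/w1.png

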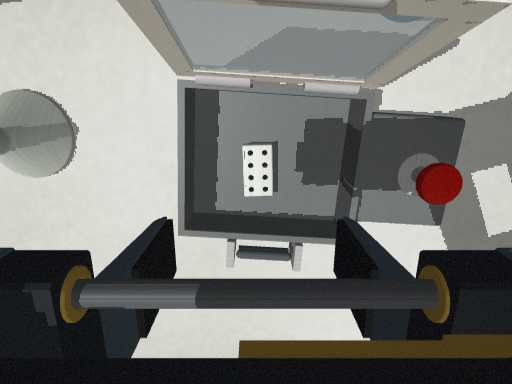

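>>> drive_tool --series "1 0 0 0 0; 1 0 0 0 0; 1 0 0 0 0"

```text
t: 3.78
position: [0.5454, 0.1566, 0.2392]
tool_rot: [3.141, -0.0, -0.022]
contact_force: [0.1, 0.5, 0.3]
finger_gap: 1.0
gripper_force: 0.0
```

```bash
python3 - <<'E'
from h import *
s=snap('wrist','w2')
g=s['pixels'].min(axis=2);m=np.zeros_like(g);m[135:205,232:275]=(g[135:205,232:275]>150)
m=cv2.morphologyEx(m,cv2.MORPH_CLOSE,np.ones((7,7)))
R=cv2.minAreaRect(np.argwhere(m)[:,::-1].astype(np.float32));bx=np.array([unproj(s,*p,.022)[:2] for p in cv2.boxPoints(R)])
print(R,bx.round(4),bx.mean(0).round(4))
go(*bx.mean(0),.034,yaw=-.02)
b=blobs(s,'red',100);print([(unproj(s,*x[1],.092)[:2].round(4),x[0]) for x in b])
for u,v in[(180,82),(382,90),(360,243),(180,235)]: print(unproj(s,u,v,.062)[:2].round(4))
E
```

```text
((254.56411743164062, 168.9754638671875), (51.16904830932617, 29.53731346130371), 87.51044464111328) [[0.5779 0.1727]
 [0.5786 0.1402]
 [0.52   0.1383]
 [0.5192 0.1722]] [0.5489 0.1559]
at [0.5455 0.1567 0.2393] rot [ 3.141 -0.    -0.022] turn -0.002 shift after turn mm [  3.4   0.8 205.3] | shift before turn [3.4 0.8] j6 1.85 gap 1.0 gf 0.0
[(array([ 0.5493, -0.0099]), np.int32(1539))]
[0.642 0.223]
[0.6307 0.0351]
[0.475  0.0448]
[0.4886 0.2364]
```

>>> drive_tool --series "0.7 2 0 45 0; 0.7 0 0 45 0; 0.7 0 0 45 0; 0.7 0 0 35 0; 0.7 0 0 20 0; 0.7 0 0 10 0; 0.7 0 0 5 0; 0.7 0 0 0 0; 0.2 0 0 0 0; 0.2 0 0 0 0; 0.2 0 0 0 0; 0.2 0 0 0 0; 0.2 0 0 0 0; 0.2 0 0 -20 0; 0.2 0 0 -40 0; 0.2 0 0 -40 0; 0.2 0 0 -50 0; 0.2 0 0 -50 0; 0.2 0 0 0 0" --squeeze 20

```text
t: 6.2
position: [0.55, 0.1584, 0.2383]
tool_rot: [-3.139, -0.009, -0.02]
contact_force: [-0.4, -0.3, -1.2]
finger_gap: 0.372
gripper_force: 20.0
```

```bash
python3 - <<'E'
from h import *
snap('wrist','w3'); go(.423,-.372,.06,yaw=-.022)
E
```

```text
at [0.5485 0.158  0.2355] rot [-3.141 -0.004 -0.02 ] turn 0.002 shift after turn mm [-113.8  532.7  175.5] | shift before turn [-114.8  532.5] j6 1.85 gap 0.37 gf 20.0
```

View pics/w3.png

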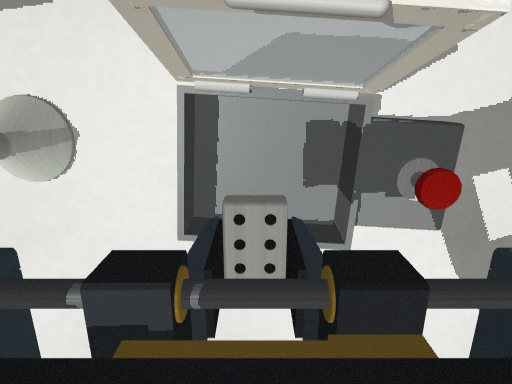

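>>> drive_tool --series "0.2 -10.4 48.5 0 0; 0.2 -10.4 48.5 0 0; 0.2 -10.4 48.5 0 0; 0.2 -10.4 48.5 0 0; 0.2 -10.4 48.5 0 0; 0.2 -10.4 48.5 0 0; 0.2 -10.4 48.5 0 0; 0.2 -10.4 48.5 0 0; 0.2 -10.4 48.5 0 0; 0.2 -10.4 48.5 0 0; 0.2 -10.4 48.5 0 0; 0.2 0 0 0 0; 0.2 0 0 0 0; 0.2 0 0 0 0"

```text
t: 8.0
position: [0.4228, -0.3718, 0.2333]
tool_rot: [-3.14, 0.001, -0.019]
contact_force: [0.7, 1.0, 0.3]
finger_gap: 0.373
gripper_force: 2.0
```

```bash
python3 - <<'E'
from h import *
snap('wrist','w4'); go(.423,-.372,.039,yaw=-.022)
E
```

```text
at [ 0.423  -0.3719  0.2337] rot [-3.141e+00  1.000e-03 -1.900e-02] turn 0.003 shift after turn mm [0.000e+00 1.000e-01 1.947e+02] | shift before turn [0.  0.1] j6 0.85 gap 0.37 gf 2.0
```

View pics/w4.png

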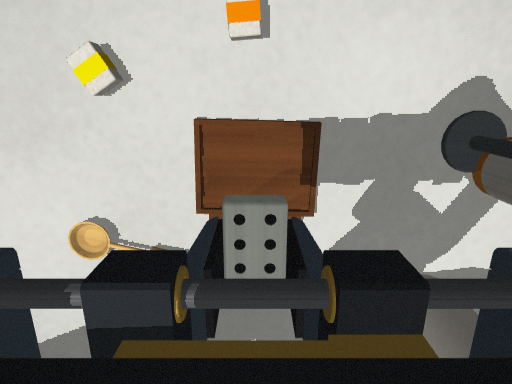

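>>> drive_tool --series "0.2 0 0 0 0; 0.2 0 0 0 0; 0.2 0 0 45 0; 0.2 0 0 45 0; 0.2 0 0 45 0; 0.2 0 0 30 0; 0.2 0 0 15 0; 0.2 0 0 10 0; 0.2 0 0 4 0; 0.2 0 0 0 0; 0.2 0 0 0 0; 0.5 0 0 0 0; 0.5 0 0 0 0; 0.5 0 0 -20 0; 0.6 0 0 -40 0; 0.6 0 0 -50 0; 0.6 0 0 -40 0; 0.6 0 0 -30 0"

```text
t: 10.3
position: [0.423, -0.3735, 0.2222]
tool_rot: [3.14, -0.002, -0.02]
contact_force: [-0.2, -0.4, -0.7]
finger_gap: 0.599
gripper_force: 0.0
```

```bash
python3 - <<'E'
from h import *
s=snap('top'); w=snap('wrist','w5')
for c in('orange','yellow'):
  print(c,band(s,c,near=[.55,-.3]),band(w,c,near=[.55,-.3]))
for d in env.find_in('wrist','absorber')[:1]:
    r=d['rect'];print(d,unproj(w,r[0]+r[2]/2,r[1]+r[3]/2,.022))
b=band(w,'yellow',near=[.55,-.2]); go(*b[1],.03,closing=b[2])
b=band(w,'orange',near=[.58,-.36]); b and go(*b[1],.03,closing=b[2])
E
```

```text
orange (np.int32(70), array([ 0.58203937, -0.35944   ]), np.float64(1.546125625933876), np.float64(0.03643147376739609)) (np.int32(51), array([ 0.57569992, -0.36312668]), np.float64(1.5514725806351277), np.float64(0.03167245935337337))
yellow (np.int32(65), array([ 0.53242842, -0.20435092]), np.float64(2.1280170742349984), np.float64(0.03528672478461786)) (np.int32(775), array([ 0.53660961, -0.21075495]), np.float64(2.10035333869017), np.float64(0.03963425672149071))
{'rect': [235.5, 148.8, 32.1, 53.3], 'conf': 0.84} [ 0.42572528 -0.37340473  0.022     ]
at [ 0.4233 -0.3737  0.2215] rot [ 3.139e+00 -3.000e-03 -2.000e-02] turn -0.55 shift after turn mm [180.1 -83.4 191.5] | shift before turn [ 110.  -165.2] j6 0.85 gap 0.6 gf 0.0
at [ 0.4233 -0.3737  0.2215] rot [ 3.139e+00 -3.000e-03 -2.000e-02] turn -0.001 shift after turn mm [152.2 -13.5 191.5] | shift before turn [152.2 -13.7] j6 0.85 gap 0.6 gf 0.0
```

>>> drive_tool --series "0.6 52 -4.5 5 0; 0.6 52 -4.5 5 0; 0.6 53 -4.5 10 0; 0.6 0 0 20 0; 0.6 0 0 0 0; 0.6 0 0 0 0; 0.6 0 0 0 0"

```text
t: 11.32
position: [0.5797, -0.3634, 0.181]
tool_rot: [3.141, -0.001, -0.021]
contact_force: [0.8, -0.3, 0.1]
finger_gap: 0.6
gripper_force: 0.0
```

```bash
python3 - <<'E'
from h import *
w=snap('wrist','w6')
b=band(w,'orange',near=[.58,-.36]); print(b); go(*b[1],.029,closing=b[2])
E
```

```text
(np.int32(650), array([ 0.5850618 , -0.36408543]), np.float64(1.634678261496707), np.float64(0.03297106545461433))
at [ 0.5798 -0.3634  0.181 ] rot [ 3.141e+00 -1.000e-03 -2.100e-02] turn -0.085 shift after turn mm [  5.2   1.  152. ] | shift before turn [5.3 0.6] j6 1.02 gap 0.6 gf 0.0
```

>>> drive_tool --series "0.6 4 1 40 -0.04; 0.6 0 0 40 0; 0.6 0 0 40 0; 0.6 0 0 20 0; 0.6 0 0 10 0; 0.6 0 0 0 0; 0.2 0 0 0 0; 0.2 0 0 0 0; 0.2 0 0 0 0; 0.2 0 0 0 0; 0.2 0 0 0 0; 0.2 0 0 -20 0; 0.2 0 0 -50 0; 0.2 0 0 -50 0; 0.2 0 0 -50 0; 0.2 0 0 -25 0; 0.2 0 0 0 0"

```text
t: 13.5
position: [0.5847, -0.3645, 0.2269]
tool_rot: [3.139, -0.004, 0.02]
contact_force: [0.3, 0.7, -0.4]
finger_gap: 0.349
gripper_force: 20.0
```

```bash
python3 - <<'E'
from h import *
K=[.5575,.143,-.068]
go(*k2w(K,0.0,-.032),.036,yaw=K[2])
E
```

```text
at [ 0.5847 -0.3645  0.2269] rot [ 3.139 -0.004  0.02 ] turn 0.088 shift after turn mm [ -61.6 -472.4  190.9] | shift before turn [ -19.9 -476. ] j6 0.98 gap 0.35 gf 20.0
```

>>> drive_tool --series "0.2 0 0 0 0.088; 0.2 -5.6 -49 0 0; 0.2 -5.6 -49 0 0; 0.2 -5.6 -49 0 0; 0.2 -5.6 -49 0 0; 0.2 -5.6 -49 0 0; 0.2 -5.6 -49 0 0; 0.2 -5.6 -49 0 0; 0.2 -5.6 -49 0 0; 0.2 -5.6 -49 0 0; 0.2 -5.6 -49 0 0; 0.2 -5.6 -49 0 0; 0.2 0 0 0 0; 0.2 0 0 0 0; 0.2 0 0 0 0"

```text
t: 15.38
position: [0.5591, 0.1766, 0.2242]
tool_rot: [3.141, 0.001, -0.07]
contact_force: [-0.7, -0.8, 0.8]
finger_gap: 0.348
gripper_force: 20.0
```

```bash
python3 - <<'E'
from h import *
K=[.5575,.143,-.068]
w=snap('wrist','w7')
go(*k2w(K,0.0,.035),.036,yaw=K[2])
E
```

```text
at [0.5592 0.1766 0.2244] rot [ 3.141e+00  1.000e-03 -7.000e-02] turn -0.002 shift after turn mm [  0.6  -1.4 188.4] | shift before turn [ 0.6 -1.4] j6 1.93 gap 0.35 gf 20.0
```

View pics/w7.png

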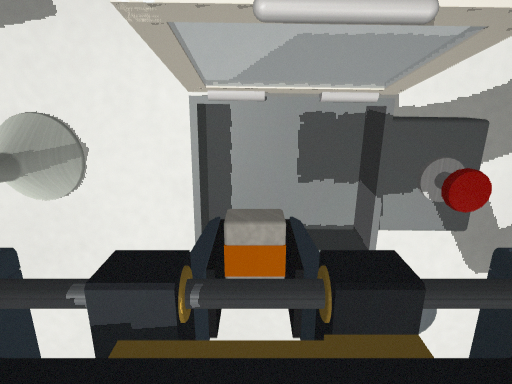

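>>> drive_tool --series "0.2 0 0 45 0; 0.2 0 0 45 0; 0.2 0 0 45 0; 0.2 0 0 30 0; 0.2 0 0 12 0; 0.2 0 0 8 0; 0.2 0 0 2 0; 0.2 0 0 0 0; 0.2 0 0 0 0; 0.5 0 0 0 0; 0.5 0 0 0 0; 0.5 0 0 -20 0; 0.5 0 0 -50 0; 0.5 0 0 -50 0; 0.5 0 0 -50 0; 0.5 0 0 -20 0; 0.6 0 0 0 0; 0.6 0 0 0 0"

```text
t: 17.68
position: [0.5585, 0.1777, 0.2265]
tool_rot: [3.141, 0.002, -0.068]
contact_force: [-0.5, 0.1, 0.3]
finger_gap: 0.599
gripper_force: 0.0
```

```bash
python3 - <<'E'
from h import *
K=[.5575,.143,-.068]
w=snap('wrist','w8');t=snap('top')
print('orange',band(w,'orange',.028))
b=band(t,'yellow',near=[.53,-.2]);print(b)
go(b[1][0]+.002,b[1][1]-.002,.18,closing=b[2])
E
```

```text
orange (np.int32(46), array([0.56353219, 0.16886963]), np.float64(1.5017394524113339), np.float64(0.02666737389477595))
(np.int32(63), array([ 0.53228718, -0.20369718]), np.float64(2.0989977487495217), np.float64(0.03628065482434329))
at [0.5585 0.1777 0.2262] rot [ 3.14e+00  3.00e-03 -6.80e-02] turn -0.596 shift after turn mm [-214.1  319.    46.2] | shift before turn [  2.  384.2] j6 1.93 gap 0.6 gf 0.0
```

>>> drive_tool --series "0.6 0 48 0 0; 0.6 0 48 0 0; 0.6 1 48 0 0; 0.6 1 48 0 0; 0.6 0 48 0 0; 0.6 0 48 0 0; 0.6 0 48 0 0; 0.6 0 48 0 0; 0.6 0 0 0 -0.149; 0.6 0 0 10 -0.149; 0.6 0 0 15 -0.149; 0.6 0 0 20 -0.149; 0.6 0 0 0 0; 0.6 0 0 0 0; 0.6 0 0 0 0"

```text
t: 19.65
position: [0.5355, -0.2055, 0.1836]
tool_rot: [3.14, -0.001, 0.527]
contact_force: [-0.1, -0.3, 0.2]
finger_gap: 0.601
gripper_force: 0.0
```

```bash
python3 - <<'E'
from h import *
w=snap('wrist','w9')
b=band(w,'yellow',near=[.53,-.2]);print(b)
go(*b[1],.031,closing=b[2])
E
```

```text
(np.int32(617), array([ 0.53577098, -0.20642015]), np.float64(2.096642866778078), np.float64(0.03278630716547484))
at [ 0.5355 -0.2055  0.1837] rot [ 3.14e+00 -1.00e-03  5.27e-01] turn 0.001 shift after turn mm [ -0.2   1.  152.7] | shift before turn [-0.2  1. ] j6 0.66 gap 0.6 gf 0.0
```

View pics/w9.png

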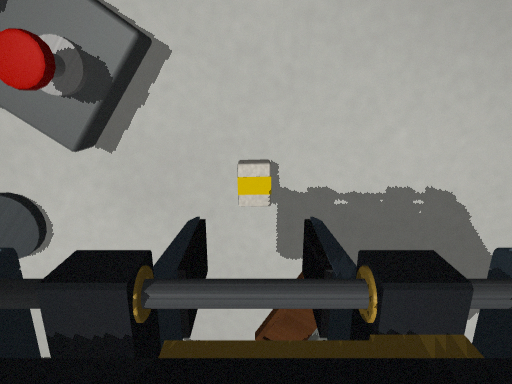

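>>> drive_tool --series "0.6 0 1 40 0; 0.6 0 0 40 0; 0.6 0 0 40 0; 0.6 0 0 22 0; 0.6 0 0 10 0; 0.6 0 0 0 0; 0.2 0 0 0 0; 0.2 0 0 0 0; 0.2 0 0 0 0; 0.2 0 0 0 0; 0.2 0 0 0 0; 0.2 0 0 -20 0; 0.2 0 0 -50 0; 0.2 0 0 -50 0; 0.2 0 0 -50 0; 0.2 0 0 -25 0; 0.2 0 0 0 0"

```text
t: 21.82
position: [0.5364, -0.2065, 0.2277]
tool_rot: [3.138, -0.003, 0.528]
contact_force: [-0.1, -1.4, -1.3]
finger_gap: 0.348
gripper_force: 20.0
```

```bash
python3 - <<'E'
from h import *
K=[.5575,.143,-.068]
go(*k2w(K,0.0,-.035),.036,yaw=K[2])
E
```

```text
at [ 0.5364 -0.2065  0.2277] rot [ 3.138e+00 -3.000e-03  5.280e-01] turn 0.596 shift after turn mm [  -2.7 -315.1  191.7] | shift before turn [ 174.6 -262.4] j6 0.66 gap 0.35 gf 20.0
```

>>> drive_tool --series "0.2 0 0 0 0.149; 0.2 0 0 0 0.149; 0.2 0 0 0 0.149; 0.2 0 0 0 0.149; 0.2 0 -45 0 0; 0.2 -1 -45 0 0; 0.2 -1 -45 0 0; 0.2 -1 -45 0 0; 0.2 0 -45 0 0; 0.2 0 -45 0 0; 0.2 0 -45 0 0; 0.2 0 0 0 0; 0.2 0 0 0 0; 0.2 0 0 0 0"

```text
t: 23.58
position: [0.5537, 0.1071, 0.2252]
tool_rot: [3.141, 0.001, -0.07]
contact_force: [-0.1, 0.4, -0.3]
finger_gap: 0.348
gripper_force: 20.0
```

```bash
python3 - <<'E'
from h import *
K=[.5575,.143,-.068]
w=snap('wrist','w10')
go(*k2w(K,0.0,-.035),.036,yaw=K[2])
for c in ('orange',):
  for b in blobs(w,c,40): print(b[0],b[1],unproj(w,*b[1],.028))
E
```

```text
at [0.5539 0.1071 0.2255] rot [ 3.141e+00  1.000e-03 -7.000e-02] turn -0.002 shift after turn mm [  1.2  -1.  189.5] | shift before turn [ 1.2 -1.1] j6 1.81 gap 0.35 gf 20.0
66 [204.3030303  173.31818182] [0.56098888 0.15955667 0.028     ]
```

View pics/w10.png

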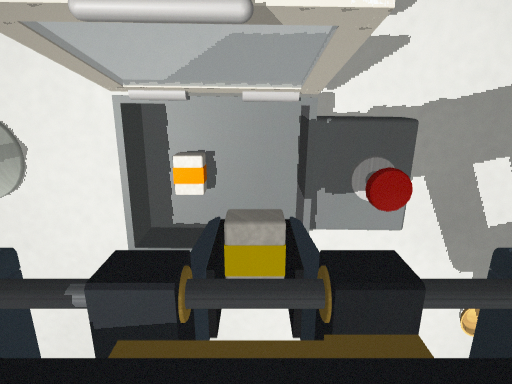

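>>> drive_tool --series "0.2 0 -3 45 0; 0.2 0 0 45 0; 0.2 0 0 45 0; 0.2 0 0 30 0; 0.2 0 0 12 0; 0.2 0 0 8 0; 0.2 0 0 3 0; 0.2 0 0 0 0; 0.2 0 0 0 0; 0.45 0 0 0 0; 0.45 0 0 0 0; 0.45 0 0 -20 0; 0.45 0 0 -50 0; 0.45 0 0 -50 0; 0.45 0 0 -50 0; 0.2 0 0 -40 0; 0 0 0 -40 0; 0 0 0 0 0; 0 0 0 0 0"

```text
t: 26.0
position: [0.5537, 0.1112, 0.2871]
tool_rot: [3.141, 0.001, -0.068]
contact_force: [-0.6, 0.1, 0.3]
finger_gap: 0.048
gripper_force: 0.0
```

```bash
python3 - <<'E'
from h import *
K=[.5575,.143,-.068]
w=snap('wrist','w11');t=snap('top')
go(*k2w(K,.15,.0),.25,yaw=K[2])
for c in ('orange','yellow'): print(c,[ (rot(-K[2])@(unproj(w,*b[1],.028)[:2]-K[:2])).round(3) for b in blobs(w,c,40)],[ (rot(-K[2])@(unproj(t,*b[1],.028)[:2]-K[:2])).round(3) for b in blobs(t,c,12,100) if 170<b[1][0]<260 and 180<b[1][1]<250])
E
```

```text
at [0.5535 0.1112 0.2863] rot [ 3.141e+00  3.000e-03 -6.800e-02] turn -0.0 shift after turn mm [151.8 -32.   36.3] | shift before turn [151.8 -32.1] j6 1.82 gap 0.0 gf 0.0
orange [array([-0.002,  0.027])] []
yellow [array([-0.001, -0.033]), array([-0.28 ,  0.163]), array([-0.277,  0.137])] []
```

View pics/w11.png

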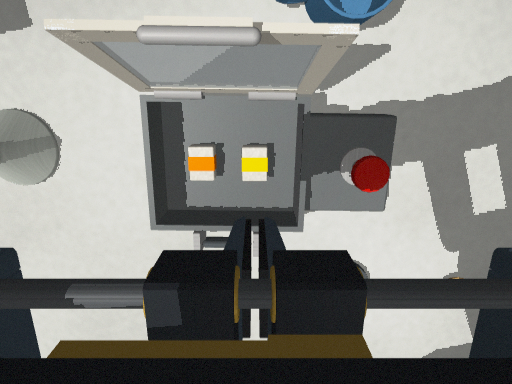

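>>> drive_tool --series "0 42 -8 0 0; 0 42 -8 0 0; 0 42 -8 0 0; 0 42 -8 0 0; 0 0 0 0 0; 0 0 0 20 0; 0 0 0 30 0; 0 0 0 21 0; 0 0 0 0 0; 0 0 0 0 0"

```text
t: 27.35
position: [0.7239, 0.1318, 0.2179]
tool_rot: [-3.141, -0.001, -0.068]
contact_force: [0.2, -0.3, 0.7]
finger_gap: 0.006
gripper_force: 0.0
```

```bash
python3 - <<'E'
from h import *
K=[.5575,.143,-.068]
s=snap('scene','s1');a=cv2.cvtColor(s['pixels'],cv2.COLOR_RGB2BGR)
cv2.imwrite('pics/s1c.png',cv2.resize(a[40:240,180:400],None,fx=3,fy=3,interpolation=cv2.INTER_CUBIC))
go(*k2w(K,.165,.0),.215,yaw=K[2])
E
```

```text
at [0.7242 0.1318 0.2184] rot [-3.141e+00 -2.000e-03 -6.800e-02] turn -0.0 shift after turn mm [-2.1  0.2  3.4] | shift before turn [-2.1  0.2] j6 1.8 gap 0.01 gf 0.0
```

View pics/s1c.png

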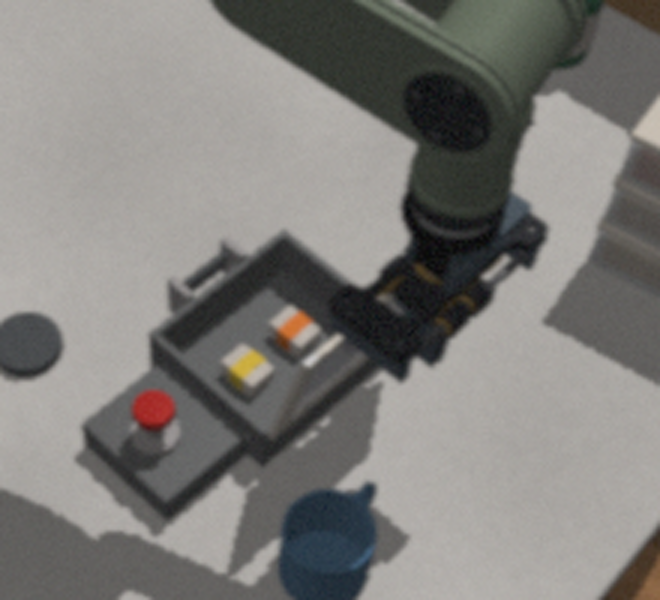

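>>> drive_tool --series "0 -21 0 0 0; 0 -21 0 0 0; 0 -21 0 0 0; 0 -17.5 0 1.5 0; 0 -17.5 0 1.5 0; 0 -18 0 7 0; 0 -18 0 7 0; 0 -13 0 10 0; 0 -13 0 10 0; 0 -10 0 12.5 0; 0 -10 0 12.5 0; 0 0 0 0 0; 0 0 0 0 0"

```text
t: 29.02
position: [0.5454, 0.1442, 0.1561]
tool_rot: [-3.141, -0.002, -0.068]
contact_force: [0.6, 0.7, -0.2]
finger_gap: 0.008
gripper_force: 0.0
```

```bash
python3 - <<'E'
from h import *
K=[.5575,.143,-.068]
s=snap('scene','s2');a=cv2.cvtColor(s['pixels'],cv2.COLOR_RGB2BGR)
cv2.imwrite('pics/s2c.png',cv2.resize(a[40:240,180:400],None,fx=3,fy=3,interpolation=cv2.INTER_CUBIC))
go(*k2w(K,-.013,.0),.155,yaw=K[2])
E
```

```text
at [0.5455 0.1442 0.156 ] rot [-3.141e+00 -2.000e-03 -6.800e-02] turn -0.0 shift after turn mm [-0.9  0.4  1. ] | shift before turn [-0.9  0.4] j6 1.88 gap 0.01 gf 0.0
```

View pics/s2c.png

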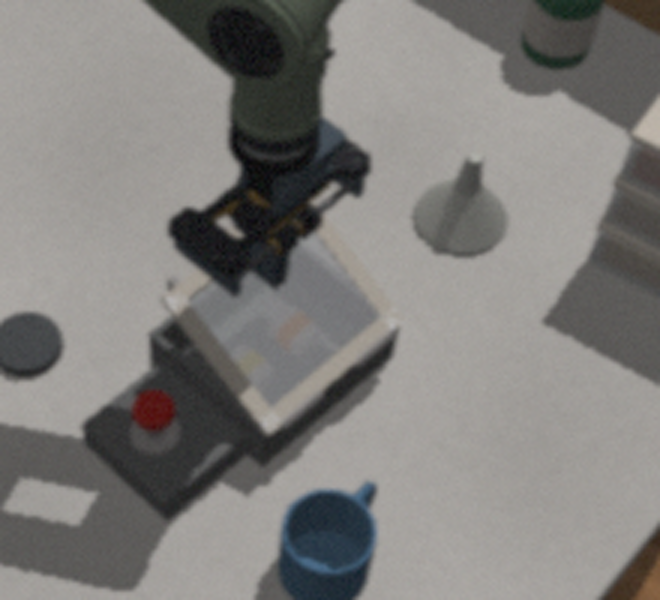

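>>> drive_tool --series "0 -6 0 12 0; 0 -5 0 12 0; 0 -3 0 9 0; 0 -2 0 9 0; 0 0 0 0 0; 0 0 0 -12 0; 0 -14 0 0 0; 0 -14 0 0 0; 0 0 0 5 0; 0 0 0 5 0; 0 0 0 4 0; 0 0 0 4 0; 0 0 0 3 0; 0 0 0 0 0"

```text
t: 30.82
position: [0.5006, 0.147, 0.1036]
tool_rot: [3.141, 0.0, -0.068]
contact_force: [0.0, 0.4, -0.5]
finger_gap: 0.007
gripper_force: 0.0
```

```bash
python3 - <<'E'
from h import *
K=[.5575,.143,-.068]
go(*k2w(K,-.058,.0),.094,yaw=K[2])
E
```

```text
at [0.5006 0.147  0.1036] rot [ 3.141  0.    -0.068] turn -0.0 shift after turn mm [-0.9  0.1  9.6] | shift before turn [-0.9  0.1] j6 1.9 gap 0.01 gf 0.0
```

>>> drive_tool --series "0 0 0 2 0; 0 0 0 2 0; 0 0 0 2 0; 0 0 0 0 0"

```text
t: 31.32
position: [0.5005, 0.147, 0.0978]
tool_rot: [3.141, 0.0, -0.068]
contact_force: [-0.1, 0.3, 0.9]
finger_gap: 0.002
gripper_force: 0.0
```

>>> drive_tool --series "0 0 0 2 0; 0 0 0 2 0; 0 0 0 1 0; 0 0 0 0 0"

```text
t: 31.82
position: [0.5006, 0.1471, 0.0942]
tool_rot: [-3.141, -0.001, -0.068]
contact_force: [-1.7, -0.4, 9.3]
finger_gap: 0.007
gripper_force: 4.8
```

>>> drive_tool --series "0 0 0 1 0; 0 0 0 1 0; 0 0 0 0 0"

```text
t: 32.2
position: [0.5006, 0.1471, 0.094]
tool_rot: [-3.141, -0.001, -0.068]
contact_force: [-6.4, -1.6, 20.8]
finger_gap: 0.001
gripper_force: 11.1
```

>>> drive_tool --series "0 0 0 1 0; 0 0 0 1 0; 0 0 0 0 0"

```text
t: 32.58
position: [0.5007, 0.1471, 0.0938]
tool_rot: [-3.141, -0.002, -0.068]
contact_force: [-10.6, -2.4, 34.9]
finger_gap: 0.007
gripper_force: 17.5
```

>>> drive_tool --series "0 0 0 -4 0; 0 0 0 -30 0; 0 0 0 -40 0; 0 0 0 -40 0; 0 0 0 0 0; 0 0 0 0 0"

```text
t: 33.33
position: [0.5, 0.1469, 0.2021]
tool_rot: [3.141, 0.001, -0.068]
contact_force: [0.7, 0.1, -0.5]
finger_gap: 0.005
gripper_force: 0.0
```

```bash
python3 - <<'E'
from h import *
s=snap('scene','s3');a=cv2.cvtColor(s['pixels'],cv2.COLOR_RGB2BGR)
w=snap('wrist','w12');b=cv2.cvtColor(w['pixels'],cv2.COLOR_RGB2BGR)
c=cv2.resize(a[40:240,180:400],(440,400),interpolation=cv2.INTER_CUBIC)
cv2.imwrite('pics/s3c.png',np.hstack([c,cv2.resize(b,(360,270))[:, :].copy() if 0 else cv2.copyMakeBorder(cv2.resize(b,(360,270)),0,130,0,0,cv2.BORDER_CONSTANT)]))
t=snap('top')
P=[unproj(x,*max(blobs(x,'red',50),key=lambda q:q[0])[1],.092)[:2] for x in(s,t,w)];print(np.round(P,4))
K=[.5575,.143,-.068];print(k2w(K,0,-.158))
p=np.mean(P,0);go(*p,.119,yaw=K[2])
E
```

```text
[[ 0.5481 -0.0164]
 [ 0.5444 -0.0123]
 [ 0.5485 -0.0106]]
[ 0.54676428 -0.01463484]
at [0.4998 0.1468 0.2014] rot [ 3.141e+00  3.000e-03 -6.800e-02] turn -0.0 shift after turn mm [ 58.  156.4  82.4] | shift before turn [ 58.  156.3] j6 1.9 gap 0.01 gf 0.0
```

View pics/s3c.png

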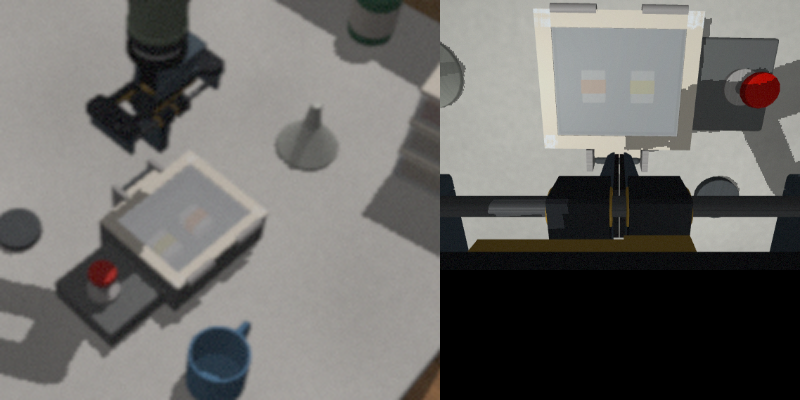

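>>> drive_tool --series "0 14.5 39 0 0; 0 14.5 39 0 0; 0 14.5 39 0 0; 0 14.5 39 0 0; 0 0 0 0 0; 0 0 0 0 0; 0 0 0 35 0; 0 0 0 30 0; 0 0 0 10 0; 0 0 0 0 0; 0 0 0 0 0"

```text
t: 34.85
position: [0.5486, -0.0122, 0.1291]
tool_rot: [-3.142, -0.002, -0.068]
contact_force: [0.3, -0.5, -0.4]
finger_gap: 0.003
gripper_force: 0.0
```

One stroke carefully first: down 37 mm from 0.129 to about 0.092.

>>> drive_tool --series "0 0 0 12 0; 0 0 0 10 0; 0 0 0 8 0; 0 0 0 5 0; 0 0 0 2 0; 0 0 0 0 0"

```text
t: 35.6
position: [0.5492, -0.0126, 0.0923]
tool_rot: [-3.141, -0.004, -0.069]
contact_force: [0.7, 0.6, 9.0]
finger_gap: 0.004
gripper_force: 4.7
```

>>> drive_tool --series "0 0 0 2 0; 0 0 0 1 0; 0 0 0 0 0"

```text
t: 35.98
position: [0.5494, -0.0125, 0.0921]
tool_rot: [-3.141, -0.005, -0.069]
contact_force: [-4.6, 0.5, 28.5]
finger_gap: 0.006
gripper_force: 13.8
```

>>> drive_tool --series "0 0 0 -11 0; 0 0 0 -12 0; 0 0 0 -12 0; 0 0 0 0 0; 0 0 0 0 0; 0 0 0 12 0; 0 0 0 12 0; 0 0 0 8 0; 0 0 0 2.5 0; 0 0 0 0 0; 0 0 0 0 0"

```text
t: 37.35
position: [0.5483, -0.0126, 0.0921]
tool_rot: [3.142, -0.003, -0.068]
contact_force: [-7.7, -0.2, 31.7]
finger_gap: 0.002
gripper_force: 15.6
```

>>> drive_tool --series "0 0 0 -10 0; 0 0 0 -12 0; 0 0 0 -12 0; 0 0 0 0 0; 0 0 0 0 0"

```text
t: 37.98
position: [0.547, -0.0125, 0.1212]
tool_rot: [3.141, 0.002, -0.068]
contact_force: [0.2, -0.4, -0.1]
finger_gap: 0.005
gripper_force: 0.0
```

>>> drive_tool --series "0 0 0 12 0; 0 0 0 12 0; 0 0 0 8 0; 0 0 0 2 0; 0 0 0 0 0; 0 0 0 0 0"

```text
t: 38.72
position: [0.5483, -0.0126, 0.0921]
tool_rot: [-3.142, -0.003, -0.068]
contact_force: [-6.3, 0.7, 31.0]
finger_gap: 0.008
gripper_force: 15.6
```

>>> drive_tool --series "0 0 0 -10 0; 0 0 0 -12 0; 0 0 0 -12 0; 0 0 0 0 0; 0 0 0 0 0"

```text
t: 39.35
position: [0.547, -0.0125, 0.1212]
tool_rot: [3.141, 0.002, -0.068]
contact_force: [1.2, 0.5, -0.2]
finger_gap: 0.001
gripper_force: 0.0
```

>>> drive_tool --series "0 0 0 12 0; 0 0 0 12 0; 0 0 0 8 0; 0 0 0 2 0; 0 0 0 0 0; 0 0 0 0 0"

```text
t: 40.1
position: [0.5483, -0.0126, 0.0921]
tool_rot: [-3.142, -0.003, -0.068]
contact_force: [-7.1, 0.6, 31.7]
finger_gap: 0.005
gripper_force: 15.6
```

>>> drive_tool --series "0 0 0 -10 0; 0 0 0 -12 0; 0 0 0 -12 0; 0 0 0 0 0; 0 0 0 0 0"

```text
t: 40.72
position: [0.547, -0.0125, 0.1212]
tool_rot: [3.141, 0.002, -0.068]
contact_force: [-0.3, -0.6, 0.7]
finger_gap: 0.005
gripper_force: 0.0
```

>>> drive_tool --series "0 0 0 12 0; 0 0 0 12 0; 0 0 0 8 0; 0 0 0 2 0; 0 0 0 0 0; 0 0 0 0 0"

```text
t: 41.48
position: [0.5484, -0.0126, 0.0921]
tool_rot: [-3.142, -0.003, -0.068]
contact_force: [-7.2, 0.6, 30.5]
finger_gap: 0.007
gripper_force: 15.6
```

>>> drive_tool --series "0 0 0 -10 0; 0 0 0 -12 0; 0 0 0 -12 0; 0 0 0 0 0; 0 0 0 -40 0; 0 0 0 -40 0; 0 0 0 -40 0; 0 0 0 0 0; 0 0 0 0 0; 0 0 0 0 0"

```text
t: 42.72
position: [0.5468, -0.0125, 0.2403]
tool_rot: [3.141, 0.004, -0.068]
contact_force: [0.5, -0.1, -0.3]
finger_gap: 0.004
gripper_force: 0.0
```

```bash
python3 - <<'E'
from h import *
s=snap('scene');t=snap('top');w=snap('wrist')
for x in(s,t,w): print([unproj(x,*b[1],.092)[:2].round(4) for b in blobs(x,'red',50)])
for d in env.find_in('top','absorber')[:2]:
    r=d['rect'];print(d['conf'],unproj(t,r[0]+r[2]/2,r[1]+r[3]/2,.022))
E
```

```text
[array([ 0.5472, -0.016 ])]
[]
[array([ 0.5492, -0.0144])]
0.78 [ 0.42469585 -0.37055661  0.022     ]
```

```bash
python3 - <<'E'
from h import *
ok=True
for c in('top','scene'):
    s=snap(c)
    for col in('green','blue','yellow'):
        for b in blobs(s,col,12,100):
            p=unproj(s,*b[1],.022)[:2].round(3); print(c,col,b[0],p)
            if np.hypot(p[0]-.74,p[1]-.02)>.09 and np.hypot(p[0]-.85,p[1]+.37)>.06: ok=False
print(ok)
if ok: print(env.close_job())
E
```

```text
top green 231 [ 0.856 -0.379]
top blue 701 [0.745 0.005]
scene green 15 [ 0.841 -0.342]
scene blue 435 [0.737 0.012]
True
the job is handed in; nothing more can be done
None
```

The tea keeper is repacked and the job is handed in (no verdict came back): the absorber is in the spoon rest, both bricks present (orange and yellow) are in the chamber with the lid pressed shut, the plunger got five full strokes and is back up, and I never touched the mug or funnel.

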